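# Seal the deli canisters for the night

## Task

Seal three of the push-button canisters on the board for closing time: with a fingertip, gently press the button in the lid fully down, first on the dark brown coffee canister, then on the green tea canister, then on the yellow rice canister. Only press: no canister may be picked up, tipped or pushed out of place. Leave the white canister (still in use, button up), the blue one (already sealed) and everything else on the counter alone.

Things in the scene. Friction and masses are not known exactly. Their poses are not given: they have to be found in the camera images.
- board: light wooden board lying on the counter, fixed to it, 140 x 500 x 18 mm thick; the five canisters stand on it in a row along its length. Origin: centre of its underside; y runs along its length, z up. Its top is 18 mm above the counter
- coffee_canister: the dark brown canister: upright round tin, 68 mm diameter (wooden lid 69 mm), 150 mm tall to the top of the lid, loose, about 0.5 kg, dark brown wall with a white paper band, standing on the board at least 20 mm from its neighbours; the flat dark brown push button stands up from the middle of the lid. Origin: centre of its underside; z up. Its button starts up (0 to 1 mm down)
- coffee_button_top (a point): centre of the top face of the dark brown canister's push button, a disc 32 mm across in the same colour as the canister, in the middle of the wooden lid. Stands 12 mm above the lid when up and 3 mm above it when fully down; moves with the button
- coffee_button (a joint): how far the dark brown canister's button is pressed straight down, in m: 0 up, 0.009 fully down on its stop. No spring: about 3 N of friction over the whole 9 mm, stays where it is left. At the bottom a rubber gasket cushions the stop: it gives about 1.2 mm under 10 N and comes back to about 0.009
- tea_canister: the green canister: upright round tin, 68 mm diameter (wooden lid 69 mm), 116 mm tall to the top of the lid, loose, about 0.5 kg, green wall with a white paper band, standing on the board at least 20 mm from its neighbours; the flat green push button stands up from the middle of the lid. Origin: centre of its underside; z up. Its button starts up (0 to 1 mm down)
- tea_button_top (a point): centre of the top face of the green canister's push button, a disc 32 mm across in the same colour as the canister, in the middle of the wooden lid. Stands 12 mm above the lid when up and 3 mm above it when fully down; moves with the button
- tea_button (a joint): how far the green canister's button is pressed straight down, in m: 0 up, 0.009 fully down on its stop. No spring: about 3 N of friction over the whole 9 mm, stays where it is left. At the bottom a rubber gasket cushions the stop: it gives about 1.2 mm under 10 N and comes back to about 0.009
- rice_canister: the yellow canister: upright round tin, 68 mm diameter (wooden lid 69 mm), 132 mm tall to the top of the lid, loose, about 0.5 kg, yellow wall with a white paper band, standing on the board at least 20 mm from its neighbours; the flat yellow push button stands up from the middle of the lid. Origin: centre of its underside; z up. Its button starts up (0 to 1 mm down)
- rice_button_top (a point): centre of the top face of the yellow canister's push button, a disc 32 mm across in the same colour as the canister, in the middle of the wooden lid. Stands 12 mm above the lid when up and 3 mm above it when fully down; moves with the button
- rice_button (a joint): how far the yellow canister's button is pressed straight down, in m: 0 up, 0.009 fully down on its stop. No spring: about 3 N of friction over the whole 9 mm, stays where it is left. At the bottom a rubber gasket cushions the stop: it gives about 1.2 mm under 10 N and comes back to about 0.009
- white_canister: the white canister: upright round tin, 68 mm diameter (wooden lid 69 mm), 140 mm tall to the top of the lid, loose, about 0.5 kg, white wall with a white paper band, standing on the board at least 20 mm from its neighbours; the flat white push button stands up from the middle of the lid. Origin: centre of its underside; z up. It starts with its button up and must stay so
- white_button_top (a point): centre of the top face of the white canister's push button, a disc 32 mm across in the same colour as the canister, in the middle of the wooden lid. Stands 12 mm above the lid when up and 3 mm above it when fully down; moves with the button
- white_button (a joint): how far the white canister's button is pressed straight down, in m: 0 up, 0.009 fully down on its stop. No spring: about 3 N of friction over the whole 9 mm, stays where it is left. At the bottom a rubber gasket cushions the stop: it gives about 1.2 mm under 10 N and comes back to about 0.009
- blue_canister: the blue canister: upright round tin, 68 mm diameter (wooden lid 69 mm), 124 mm tall to the top of the lid, loose, about 0.5 kg, blue wall with a white paper band, standing on the board at least 20 mm from its neighbours; the flat blue push button stands up from the middle of the lid. Origin: centre of its underside; z up. It starts with its button already down; leave it alone
- blue_button_top (a point): centre of the top face of the blue canister's push button, a disc 32 mm across in the same colour as the canister, in the middle of the wooden lid. Stands 12 mm above the lid when up and 3 mm above it when fully down; moves with the button
- blue_button (a joint): how far the blue canister's button is pressed straight down, in m: 0 up, 0.009 fully down on its stop. No spring: about 3 N of friction over the whole 9 mm, stays where it is left. At the bottom a rubber gasket cushions the stop: it gives about 1.2 mm under 10 N and comes back to about 0.009
- honey_jar: amber honey jar with a brass-coloured cap, 66 mm diameter, 95 mm tall, loose bystander; origin: centre of its underside
- sauce_bottle: red sauce bottle with a white cap, 60 mm diameter, 190 mm tall, loose bystander; origin: centre of its underside
- scoop: serving spoon with steel bowl and wooden handle, 200 mm long, lying on the counter, loose bystander; origin under its middle
- tasting_cup: white ceramic cup, 68 mm diameter, 70 mm tall, loose bystander; origin: centre of its underside
- olive_jar: green jar with a black cap, 60 mm diameter, 80 mm tall, loose bystander; origin: centre of its underside

How it is judged:
On the way, in this order (a step that is already met when the one before it is completed fails the run):
1. the dark brown canister's button is down (at least 7.5 of its 9 mm) (value of joint coffee_button above 0.0075 m), for 0.1 s.
2. the green canister's button is down (at least 7.5 of its 9 mm) (value of joint tea_button above 0.0075 m), for 0.1 s.
3. the yellow canister's button is down (at least 7.5 of its 9 mm) (value of joint rice_button above 0.0075 m), for 0.1 s.
At the end, for the whole second after the job is handed in: The brown, green and yellow buttons are at least 7.5 of 9 mm down, the white one up (under 3 mm), the blue one down; all canisters stand upright (within 0.1 rad), at rest on the board, within 20 mm of their start; the other loose things lie within 15 mm of theirs (value of joint each of coffee_button, tea_button, rice_button, blue_button above 0.0075 m and value of joint white_button below 0.003 m and distance of each of coffee_canister, tea_canister, rice_canister, white_canister, blue_canister from where it was at the start of the episode below 0.02 m and angle between each of coffee_canister, tea_canister, rice_canister, white_canister, blue_canister's own z axis and vertical below 0.1 rad and z of each of coffee_canister, tea_canister, rice_canister, white_canister, blue_canister in the frame of board below 0.022 m and linear speed of each of coffee_canister, tea_canister, rice_canister, white_canister, blue_canister below 0.02 m/s and distance of each of honey_jar, sauce_bottle, scoop, tasting_cup, olive_jar from where it was at the start of the episode below 0.015 m); the robot touches nothing.
It fails at once if the green canister's button is pressed (more than 3 mm) before the dark brown one is down; or the yellow canister's button is pressed (more than 3 mm) before the green one is down ((value of joint tea_button above 0.003 m and value of joint coffee_button below 0.0075 m) or (value of joint rice_button above 0.003 m and value of joint tea_button below 0.0075 m)).
It fails at once if the white canister's button is pressed (more than 3 mm); or the white or the blue canister is touched by the fingers with more than 2 N (value of joint white_button above 0.003 m or (contact force between the fingers and white_canister above 2 N or contact force between the fingers and blue_canister above 2 N)).
It fails at once if a canister is lifted (more than 8 mm off the board); or a canister is tipped more than 0.2 rad; or a canister is shoved more than 20 mm from its place (z of any of coffee_canister, tea_canister, rice_canister, white_canister, blue_canister in the frame of board above 0.026 m or angle between any of coffee_canister, tea_canister, rice_canister, white_canister, blue_canister's own z axis and vertical above 0.2 rad or distance of any of coffee_canister, tea_canister, rice_canister, white_canister, blue_canister from where it was at the start of the episode above 0.02 m).
It fails at once if a canister is pressed with more than 30 N: not gentle (contact force between the fingers and coffee_canister above 30 N or contact force between the fingers and tea_canister above 30 N or contact force between the fingers and rice_canister above 30 N or contact force between the fingers and white_canister above 30 N or contact force between the fingers and blue_canister above 30 N).
It fails at once if another thing on the counter is displaced more than 15 mm (distance of any of honey_jar, sauce_bottle, scoop, tasting_cup, olive_jar from where it was at the start of the episode above 0.015 m).
It also fails if it takes over 48 s, if anything falls off the work surface, if the arm or the gripper's body presses on something with over 40 N, if the wrist force passes 120 N, or if a joint passes its speed limit or range.

## Robot

A 6-joint arm with a two-finger parallel gripper is mounted at the origin on the work surface. World frame = base frame: x ahead of the robot, y to its left, z up, the work surface at z = 0. Lengths are in m, angles in rad, forces in N, time in s.
With the tool pointing down it reaches from about 0.35 to 0.775 m from the base axis. Payload 7.3 kg.
Tool frame: the origin (TCP) lies between the finger pads; the fingertips stand 8 mm ahead of it and the grasp point (between the pads) lies 11 mm behind it (robot.nose_length is the distance from the TCP to the fingertips, in m); z points along the fingers, y is the line along which they close (so a half turn about z gives the same grasp; the last joint's range is limited). The gripper opens to 92 mm and grips with 3 to 60 N. Pads are 19 mm wide; open, the fingers measure 130 mm over their backs; the gripper's body (75 mm by 190 mm) begins 47 mm behind the grasp point.
Start: joints at [0.972, 0.342, 1.524, -0, 1.275, -0.146], TCP at [0.23, 0.472, 0.235] pointing down, gripper open.
Joint ranges: [-2.53, 2.53], [-0.77, 2.02], [0.04, 2.7], [-1, 4.14], [0.28, 2.66], [-3.11, 3.11]. Speed limits (rad/s): [2.57, 2.57, 3.14, 3.14, 3.14, 3.14].

## Interface

Orientations are given as [roll, pitch, yaw] about the fixed x, y, z axes, in that order (R = Rz(yaw) Ry(pitch) Rx(roll)).
In Python, from cell import robot gives the robot as it stands. The module is installed in compiled form; this text tells all that it offers.
- The arm moves only by the shell command python3 -m jog 'ROWS' [FORCE]. ROWS is JSON, a list that holds one entry, the list of rows, each a list of 5 numbers: the gripper's target within -1 to 1 (fully open at 1, half-way at 0, shut at -1), then the shift along the tool's x, y, z in m, then the turn about the tool's z in rad. A call has 1 to 5 rows; each row is the pose to reach, as a shift and turn from the pose commanded when the call began, along the tool's axes at that moment; what a row does not reach only later rows make up. A row lasts 1/12 s, in which the tool goes at most 41.7 mm and 7.16 degrees, less where a joint would pass 70% of its speed; a pose out of reach is approached as far as the arm can. A call with a gripper value outside its range is refused whole. The fingers move at their own pace and stop on an object; FORCE is the grip in N (left out, the last holds). Time passes only in rows, so rows that repeat a pose let the fingers close. It gives the time, the measured TCP pose, the force, the opening and the grip force at its end, in the units of the state.
- robot.observe(): the state, without advancing time (a new reading comes with each control period).
- robot.read_camera(name): name is "scene" or "top" or "wrist"; returns the picture (400x640x3 uint8, red, green, blue); there is no depth.
- robot.camera_model(name): a dict with "camera_matrix" (3x3 intrinsics, pixels), "dist_coeffs" ([k1, k2, p1, p2, k3] as OpenCV has them; the pictures are not rectified), "position" and "attitude" of the camera in the world; the wrist camera has in their place "mount" (4x4, takes a point from camera to tool coordinates, whose origin is the TCP and whose axes are the flange's). Camera axes: x right, y down, z forward; pixel columns grow to the right and rows downward; lengths in m; the calibration is good to about 2 mm. A picture is of the moment at which its call begins: read the wrist's pose just before it. camera_model takes no time and is no camera call.
- robot.hand_in(): hands the job in; it is judged then, once.
The state is a dict: "time": time; "qpos": joint angles; "qvel": joint speeds; "joint_efforts": joint torques, N m; "tool_pos": TCP position; "tool_rot": TCP orientation; "contact_force": force on the tool from outside, world axes, zero at the start; "torque": the same for the moment, N m; "opening": finger opening in m; "grip_force": force on a finger pad.
Only numpy, scipy, OpenCV 4.12 (cv2) and the standard library are available. Lean on these libraries where they do the work, as an engineer would, in place of code of your own. Each camera call takes 0.05 s, during which the arm holds its last target. There are 200 camera calls.

## Working session

There is one attempt and no reset: what is moved stays moved. The work goes in short steps, Python scripts to look and compute and a shell command to move; the robot and the scene stay as the last step left them, time stands still between calls to the robot, and variables do not carry over. Pictures are saved under pics/ and viewed, at most 10 in all, crops included, and the job is handed in when it is done.

```bash
mkdir -p pics
cat > h.py <<'E'
import numpy as np, cv2
from cell import robot
from scipy.spatial.transform import Rotation as R
def snap(n,f):
    im=robot.read_camera(n); cv2.imwrite('pics/'+f,im[:,:,::-1]); return im
E
python3 - <<'E'
from h import *
for n in ['scene','top']:
    snap(n,n+'0.png'); m=robot.camera_model(n); print(n,m)
print(robot.camera_model('wrist')); s=robot.observe(); print({k:np.round(v,3) for k,v in s.items()}, robot.nose_length)
E
```

```text
scene {'camera_matrix': array([[375.47933829,   0.        , 321.85012197],
       [  0.        , 375.47933829, 201.8124193 ],
       [  0.        ,   0.        ,   1.        ]]), 'dist_coeffs': array([-0.09119425,  0.        ,  0.        ,  0.        ,  0.        ]), 'position': array([1.19909089, 0.1113174 , 0.82617019]), 'attitude': array([-2.36589674e+00, -2.28819613e-03,  1.75348688e+00])}
top {'camera_matrix': array([[423.52629796,   0.        , 316.09762139],
       [  0.        , 423.52629796, 189.83071983],
       [  0.        ,   0.        ,   1.        ]]), 'dist_coeffs': array([0.02252569, 0.        , 0.        , 0.        , 0.        ]), 'position': array([0.40425466, 0.00451064, 1.42343919]), 'attitude': array([-3.04492068,  0.00520134, -1.58865971])}
{'camera_matrix': array([[298.18345761,   0.        , 315.55442614],
       [  0.        , 298.18345761, 201.44295697],
       [  0.        ,   0.        ,   1.        ]]), 'dist_coeffs': array([-0.03336678,  0.        ,  0.        ,  0.        ,  0.        ]), 'mount': array([[-2.48341182e-04, -9.57716463e-01, -2.87713598e-01,
         7.77477516e-02],
       [ 9.99999643e-01, -5.43882721e-06, -8.45049523e-04,
         1.48551689e-03],
       [ 8.07753016e-04, -2.87713705e-01,  9.57716123e-01,
        -1.49181634e-01],
       [ 0.00000000e+00,  0.00000000e+00,  0.00000000e+00,
         1.00000000e+00]])}
{'time': np.float64(0.1), 'qpos': array([ 0.972,  0.343,  1.525,  0.   ,  1.275, -0.146]), 'qvel': array([-0.001, -0.   , -0.001, -0.   ,  0.001,  0.001]), 'joint_efforts': array([ 2.0000e-03, -4.3200e+01, -2.4469e+01,  7.2000e-02,  5.2000e-02,
       -0.0000e+00]), 'tool_pos': array([0.229, 0.472, 0.234]), 'tool_rot': array([-3.14 , -0.   ,  2.689]), 'contact_force': array([ 0.756, -0.509, -0.04 ]), 'torque': array([-0.081,  0.03 , -0.014]), 'grip_force': np.float64(0.0), 'opening': np.float64(0.092)} 0.008
```

View pics/top0.png

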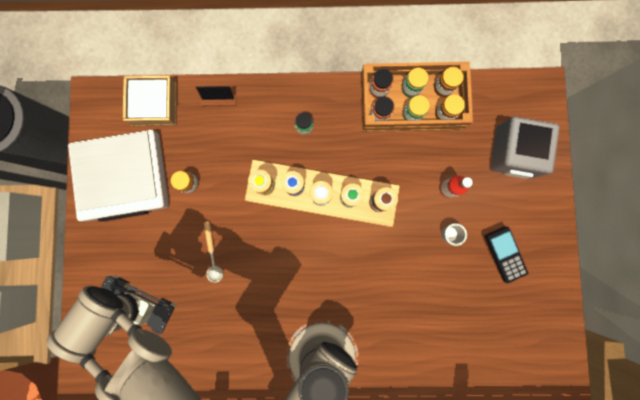

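View pics/scene0.png

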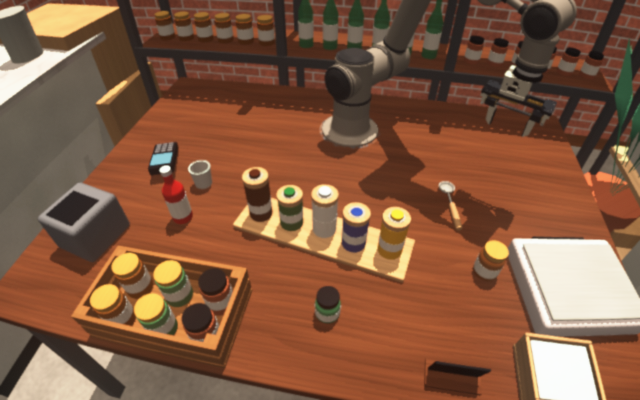

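The top view shows the row as yellow (262,180), blue (292,182), white (320,190), green (352,195) and brown (386,198). The scene view shows the same buttons at brown (255,174), green (290,191), white (325,191), blue (357,211) and yellow (397,214). Next I triangulate them.

```bash
cat >> h.py <<'E'
def ray(n,uv):
    m=robot.camera_model(n)
    p=cv2.undistortPoints(np.array([[uv]],float),m['camera_matrix'],m['dist_coeffs'])[0,0]
    if n=='wrist':
        s=robot.observe(); M=m['mount']; T=R.from_euler('xyz',s['tool_rot'])
        return T.apply(M[:3,3])+s['tool_pos'], T.apply(M[:3,:3]@[*p,1])
    return np.array(m['position']), R.from_euler('xyz',m['attitude']).apply([*p,1])
def onz(n,uv,z):
    o,d=ray(n,uv); return o+d*(z-o[2])/d[2]
def tri(*rs):
    A=np.zeros((3,3));b=np.zeros(3)
    for o,d in rs:
        d=d/np.linalg.norm(d);P=np.eye(3)-np.outer(d,d);A+=P;b+=P@o
    x=np.linalg.solve(A,b)
    return x,[np.linalg.norm(np.cross(x-o,d))/np.linalg.norm(d) for o,d in rs]
RNG={'yellow':((22,150,90),(34,255,255)),'blue':((105,130,60),(130,255,255)),'green':((45,90,40),(90,255,255)),'brown':((0,40,0),(179,255,105)),'white':((0,0,215),(179,60,255))}
def blob(im,c,uv,r):
    h=cv2.cvtColor(cv2.GaussianBlur(im,(3,3),0),cv2.COLOR_RGB2HSV)
    m=cv2.inRange(h,*[np.array(x) for x in RNG[c]])
    k=np.zeros_like(m);cv2.circle(k,tuple(uv),r,255,-1);m&=k
    n,l,st,ce=cv2.connectedComponentsWithStats(m)
    if n<2: return None,0
    i=1+np.argmax(st[1:,4]); return ce[i],st[i]
E
python3 - <<'E'
from h import *
T=cv2.imread('pics/top0.png')[:,:,::-1].copy();S=cv2.imread('pics/scene0.png')[:,:,::-1].copy()
hs={'yellow':.144+.018,'blue':.127+.018,'white':.152+.018,'green':.128+.018,'brown':.162+.018}
tp={'yellow':(262,180),'blue':(292,182),'white':(320,190),'green':(352,195),'brown':(386,198)}
sp={'yellow':(397,214),'blue':(357,211),'white':(325,191),'green':(290,191),'brown':(255,174)}
for c in hs:
    a,sa=blob(T,c,tp[c],8);b,sb=blob(S,c,sp[c],9)
    print(c,a,sa,b,sb)
    if a is None or b is None: continue
    x,e=tri(ray('top',a),ray('scene',b)); print('  tri',x.round(4),np.round(e,4),hs[c],onz('top',a,hs[c]).round(4),onz('scene',b,hs[c]).round(4))
A=T[140:240,230:410];B=S[150:270,230:420]
cv2.imwrite('pics/c.png',np.vstack([cv2.resize(A,(760,422),interpolation=2)])[:,:,::-1]);cv2.imwrite('pics/d.png',cv2.resize(B,(760,480),interpolation=2)[:,:,::-1])
E
```

```text
yellow [258.80952381 180.04761905] [255 176   9   9  63] [397.         214.13483146] [391 210  12   9  89]
  tri [0.5601 0.1809 0.156 ] [0.0002 0.0002] 0.16199999999999998 [0.5593 0.1802 0.162 ] [0.5659 0.1801 0.162 ]
blue [291.975 181.675] [289 179   7   7  40] [356.39534884 211.48837209] [352 209   9   6  43]
  tri [0.5551 0.0819 0.1407] [0.0002 0.0002] 0.145 [0.5546 0.0818 0.145 ] [0.5592 0.0818 0.145 ]
white [320.47887324 191.52112676] [314 186  14  13 142] [324.74074074 190.35185185] [318 186  15  11 108]
  tri [ 0.521  -0.0045  0.1664] [0.0004 0.0004] 0.16999999999999998 [ 0.5206 -0.0041  0.17  ] [ 0.5248 -0.0043  0.17  ]
green [352.47457627 193.93220339] [349 190   8   9  59] [288.890625 191.4375  ] [284 188  11   8  64]
  tri [ 0.5144 -0.1017  0.1391] [0.0002 0.0002] 0.146 [ 0.5137 -0.1009  0.146 ] [ 0.5213 -0.0998  0.146 ]
brown None 0 [254.16666667 175.70833333] [250 174   9   4  24]
```

View pics/c.png

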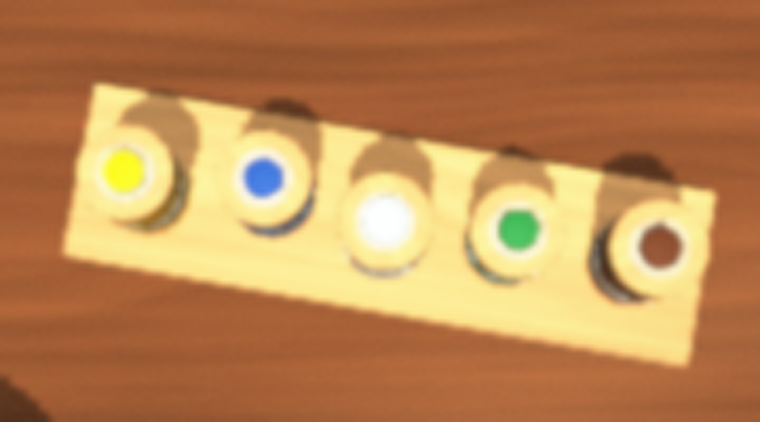

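View pics/d.png

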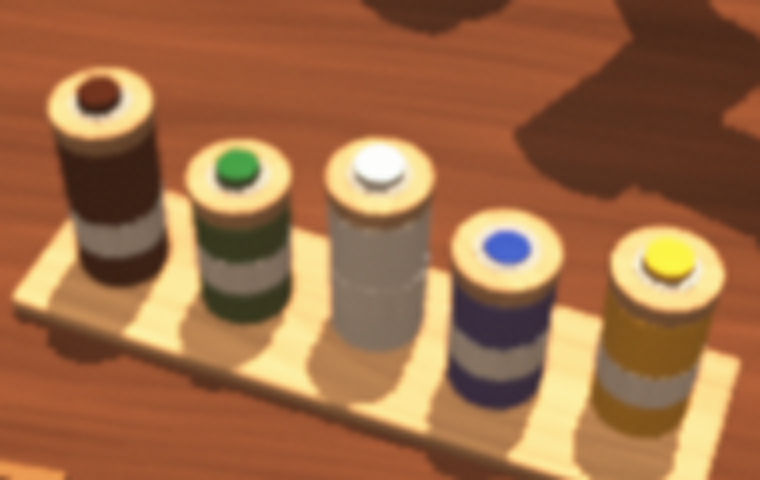

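The crops show all five buttons clearly: brown is at top pixel (386.3,198.5) and scene pixel (254.5,173.7). Blue is flush (already down) and the white one is up.

Run:
```python
from h import *
x,e=tri(ray('top',(386.3,198.5)),ray('scene',(254.5,173.7)));print(x,e,onz('top',(386.3,198.5),.18),onz('scene',(254.5,173.7),.18))
s=robot.observe();d=np.array([x[0],x[1],.235])-s['tool_pos'];print(R.from_euler('xyz',s['tool_rot']).inv().apply(d))
```

```text
[ 0.49625178 -0.19857627  0.17006843] [np.float64(8.307940273682036e-05), np.float64(8.3079402736913e-05)] [ 0.49554508 -0.1970477   0.18      ] [ 0.50688492 -0.19380086  0.18      ]
[-5.33187193e-01 -4.86111526e-01 -3.36866402e-04]
```

```bash
R='' ; 
python3 -m jog '[[[-1,-0.027,-0.024,0,0],[-1,-0.053,-0.049,0,0],[-1,-0.08,-0.073,0,0],[-1,-0.107,-0.097,0,0],[-1,-0.133,-0.121,0,0]]]' 10
python3 -m jog '[[[-1,-0.027,-0.024,0,0],[-1,-0.053,-0.049,0,0],[-1,-0.08,-0.073,0,0],[-1,-0.107,-0.097,0,0],[-1,-0.133,-0.121,0,0]]]'
python3 -m jog '[[[-1,-0.027,-0.024,0,0],[-1,-0.053,-0.049,0,0],[-1,-0.08,-0.073,0,0],[-1,-0.107,-0.097,0,0],[-1,-0.133,-0.121,0,0]]]'
python3 -m jog '[[[-1,-0.027,-0.024,0,0],[-1,-0.053,-0.049,0,0],[-1,-0.08,-0.073,0,0],[-1,-0.107,-0.097,0,0],[-1,-0.133,-0.121,0,0]]]'
python3 -m jog '[[[-1,0,0,0,0],[-1,0,0,0,0],[-1,0,0,0,0]]]'
python3 - <<'E'
from h import *
snap('wrist','w1.png')
E
```

```text
time: 0.52
tool_pos: [0.2964, 0.3035, 0.2344]
tool_rot: [-3.141, -0.0, 2.689]
contact_force: [0.0, 0.2, 0.0]
opening: 0.0633
grip_force: 0.0
time: 0.93
tool_pos: [0.3631, 0.1364, 0.2347]
tool_rot: [3.142, -0.0, 2.689]
contact_force: [1.0, 0.1, -0.1]
opening: 0.0297
grip_force: 0.0
time: 1.35
tool_pos: [0.4299, -0.0307, 0.2346]
tool_rot: [3.141, -0.0, 2.688]
contact_force: [1.3, 0.8, 0.2]
opening: 0.0009
grip_force: 0.0
time: 1.77
tool_pos: [0.4965, -0.1977, 0.2343]
tool_rot: [3.141, -0.001, 2.688]
contact_force: [0.1, -0.0, 0.4]
opening: 0.0004
grip_force: 0.0
time: 2.02
tool_pos: [0.4958, -0.1953, 0.2341]
tool_rot: [3.141, -0.002, 2.688]
contact_force: [0.2, 0.0, 1.2]
opening: 0.0007
grip_force: 0.0
```

View pics/w1.png

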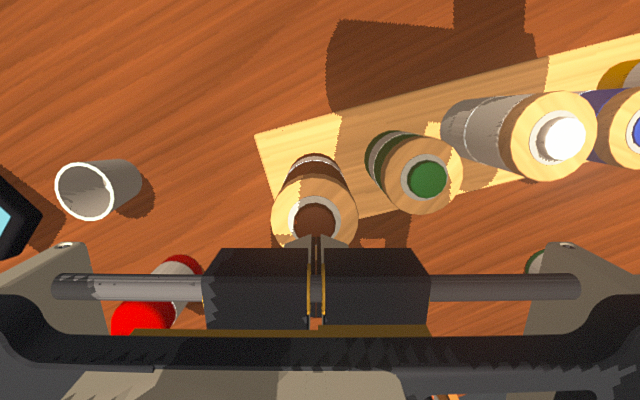

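The wrist view shows the brown button centred near (314.5,222) in front of the fingertip, green at (426,180), and white at (560,138), which is well clear.

Run:
```python
from h import *
s=robot.observe();I=R.from_euler('xyz',s['tool_rot']).inv()
g,_=blob(cv2.imread('pics/w1.png')[:,:,::-1].copy(),'green',(427,180),22);print(g)
for n,uv,t,z in [('brown',(314.5,222),(386.3,198.5),.18),('green',g,(352.5,193.9),.146)]:
    x,e=tri(ray('wrist',uv),ray('top',t));p=onz('wrist',uv,z)
    print(n,x.round(4),np.round(e,4),p.round(4),onz('top',t,z).round(4),'tool',I.apply(p-s['tool_pos']).round(4))
```

```text
[427.53083923 179.58038423]
brown [ 0.4957 -0.1957  0.1785] [0.0016 0.0016] [ 0.4951 -0.1939  0.18  ] [ 0.4955 -0.197   0.18  ] tool [0.001  0.0005 0.0544]
green [ 0.5136 -0.1007  0.1471] [0.0002 0.0002] [ 0.5138 -0.1003  0.146 ] [ 0.5138 -0.101   0.146 ] tool [0.025  0.0929 0.0885]
```

Two views put the buttons at 0.178 m (brown) and 0.147 m (green), which agrees with the expected 0.180 and 0.146. The TCP is over brown, so I go down.

```bash
python3 -m jog '[[[-1,0,0,0.012,0],[-1,0,0,0.024,0],[-1,0,0,0.034,0],[-1,0,0,0.04,0],[-1,0,0,0.042,0]]]'
python3 -m jog '[[[-1,0,0,0.001,0],[-1,0,0,0.002,0],[-1,0,0,0.003,0],[-1,0,0,0.004,0],[-1,0,0,0.005,0]]]'
python3 -m jog '[[[-1,0,0,0.001,0],[-1,0,0,0.002,0],[-1,0,0,0.003,0],[-1,0,0,0.004,0],[-1,0,0,0.004,0]]]'
```

```text
time: 2.48
tool_pos: [0.4958, -0.1948, 0.1918]
tool_rot: [3.141, -0.002, 2.69]
contact_force: [0.8, -0.1, 0.6]
opening: 0.0006
grip_force: 0.0
time: 2.9
tool_pos: [0.4965, -0.196, 0.188]
tool_rot: [3.142, 0.001, 2.689]
contact_force: [0.1, -0.7, 2.6]
opening: 0.0005
grip_force: 1.6
time: 3.32
tool_pos: [0.4965, -0.1959, 0.1837]
tool_rot: [3.142, 0.001, 2.689]
contact_force: [-0.4, 0.2, 1.7]
opening: 0.0003
grip_force: 0.9
```

```bash
python3 -m jog '[[[-1,0,0,0.001,0],[-1,0,0,0.002,0],[-1,0,0,0.003,0],[-1,0,0,0.003,0]]]'
python3 -m jog '[[[-1,0,0,0.0005,0],[-1,0,0,0.001,0],[-1,0,0,0.001,0]]]'
python3 -m jog '[[[-1,0,0,0.0005,0],[-1,0,0,0.001,0],[-1,0,0,0.001,0]]]'
```

```text
time: 3.65
tool_pos: [0.4964, -0.1959, 0.1805]
tool_rot: [3.142, 0.0, 2.689]
contact_force: [0.4, -0.5, 0.6]
opening: 0.0005
grip_force: 0.7
time: 3.9
tool_pos: [0.4964, -0.1959, 0.1796]
tool_rot: [3.142, 0.0, 2.689]
contact_force: [1.8, -0.7, 2.2]
opening: 0.0004
grip_force: 1.0
time: 4.15
tool_pos: [0.4964, -0.1959, 0.1789]
tool_rot: [3.142, 0.0, 2.689]
contact_force: [0.3, -1.0, 4.1]
opening: 0.0005
grip_force: 2.1
```

```bash
python3 -m jog '[[[-1,0,0,0.0005,0],[-1,0,0,0.0005,0],[-1,0,0,0.0005,0]]]'
python3 -m jog '[[[-1,0,0,0.0005,0],[-1,0,0,0.0005,0],[-1,0,0,0.0005,0]]]'
```

```text
time: 4.4
tool_pos: [0.4964, -0.1959, 0.1787]
tool_rot: [-3.142, 0.001, 2.689]
contact_force: [0.1, -1.0, 7.0]
opening: 0.0005
grip_force: 3.1
time: 4.65
tool_pos: [0.4965, -0.1959, 0.1785]
tool_rot: [-3.142, 0.001, 2.689]
contact_force: [-1.0, -0.8, 8.4]
opening: 0.0002
grip_force: 4.1
```

Brown is on its stop: 8 N, and the tip is at 0.1705 m against 0.171 m expected. I retract, cross to green and descend to just above it.

```bash
python3 -m jog '[[[-1,0,0,-0.006,0],[-1,0,0,-0.02,0],[-1,0,0,-0.034,0],[-1,0,0,-0.04,0]]]'
python3 -m jog '[[[-1,0.007,0.023,0,0],[-1,0.014,0.047,0,0],[-1,0.02,0.07,0,0],[-1,0.026,0.093,0,0],[-1,0.026,0.093,0,0]]]'
python3 -m jog '[[[-1,0,0,0.015,0],[-1,0,0,0.03,0],[-1,0,0,0.045,0],[-1,0,0,0.055,0],[-1,0,0,0.055,0]]]'
python3 - <<'E'
from h import *
snap('top','t2.png');snap('scene','s2.png')
a=cv2.imread('pics/t2.png')[140:260,230:410];b=cv2.imread('pics/s2.png')[130:270,210:420]
cv2.imwrite('pics/s2c.png',cv2.resize(b,(780,520),interpolation=2))
E
```

```text
time: 4.98
tool_pos: [0.4965, -0.1959, 0.2189]
tool_rot: [3.141, 0.001, 2.689]
contact_force: [0.8, -0.4, 0.5]
opening: 0.0003
grip_force: 0.0
time: 5.4
tool_pos: [0.5135, -0.0972, 0.2172]
tool_rot: [3.14, -0.002, 2.692]
contact_force: [-0.3, 0.5, -0.2]
opening: 0.0009
grip_force: 0.0
time: 5.82
tool_pos: [0.5122, -0.1007, 0.1603]
tool_rot: [-3.141, -0.005, 2.689]
contact_force: [-0.6, -0.5, -0.3]
opening: 0.0008
grip_force: 0.0
```

View pics/s2c.png

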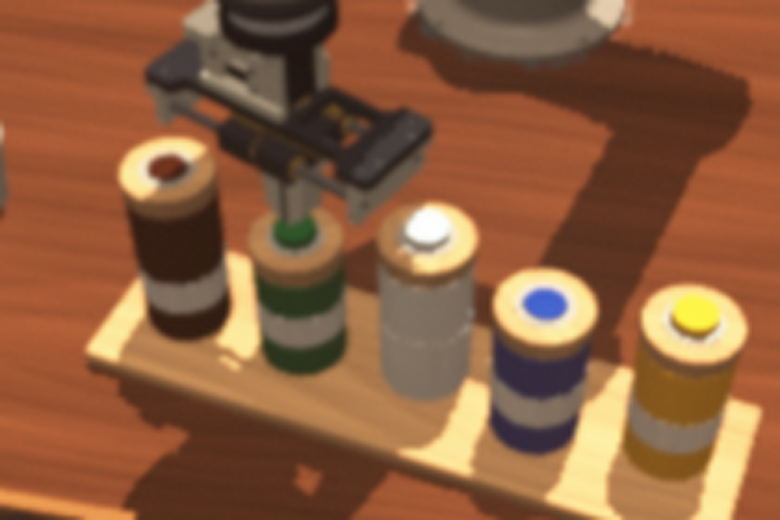

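The crop shows the brown button down at crop pixel (168,168), the fingertip centred over the green button at (295,228), and the white canister clear.

```bash
python3 -m jog '[[[-1,0,0,0.001,0],[-1,0,0,0.002,0],[-1,0,0,0.003,0],[-1,0,0,0.004,0],[-1,0,0,0.005,0]]]'
python3 -m jog '[[[-1,0,0,0.001,0],[-1,0,0,0.002,0],[-1,0,0,0.003,0],[-1,0,0,0.004,0],[-1,0,0,0.005,0]]]'
python3 -m jog '[[[-1,0,0,0.001,0],[-1,0,0,0.002,0],[-1,0,0,0.003,0],[-1,0,0,0.003,0]]]'
```

```text
time: 6.33
tool_pos: [0.5137, -0.1009, 0.1579]
tool_rot: [3.141, 0.001, 2.689]
contact_force: [-0.3, 0.3, -0.6]
opening: 0.0006
grip_force: 0.0
time: 6.75
tool_pos: [0.5137, -0.1008, 0.1529]
tool_rot: [3.141, 0.0, 2.689]
contact_force: [-1.0, 0.1, 3.8]
opening: 0.0005
grip_force: 1.6
time: 7.08
tool_pos: [0.5136, -0.1008, 0.1496]
tool_rot: [3.141, 0.0, 2.689]
contact_force: [-0.8, 0.4, 1.8]
opening: 0.0004
grip_force: 0.8
```

```bash
python3 -m jog '[[[-1,0,0,0.001,0],[-1,0,0,0.002,0],[-1,0,0,0.003,0],[-1,0,0,0.0035,0],[-1,0,0,0.0035,0]]]'
python3 -m jog '[[[-1,0,0,0.0005,0],[-1,0,0,0.001,0],[-1,0,0,0.001,0]]]'
python3 -m jog '[[[-1,0,0,0.0005,0],[-1,0,0,0.0005,0],[-1,0,0,0.0005,0]]]'
```

```text
time: 7.5
tool_pos: [0.5136, -0.1008, 0.146]
tool_rot: [3.141, -0.0, 2.689]
contact_force: [0.8, 0.4, 0.7]
opening: 0.0005
grip_force: 0.7
time: 7.75
tool_pos: [0.5137, -0.1008, 0.1452]
tool_rot: [3.141, 0.0, 2.689]
contact_force: [-0.3, 0.1, 2.3]
opening: 0.0006
grip_force: 1.2
time: 8.0
tool_pos: [0.5137, -0.1009, 0.1449]
tool_rot: [3.141, 0.0, 2.689]
contact_force: [-2.0, 1.5, 5.0]
opening: 0.0004
grip_force: 2.4
```

```bash
python3 -m jog '[[[-1,0,0,0.001,0],[-1,0,0,0.001,0],[-1,0,0,0.001,0]]]'
python3 -m jog '[[[-1,0,0,-0.006,0],[-1,0,0,-0.025,0],[-1,0,0,-0.05,0],[-1,0,0,-0.07,0],[-1,0,0,-0.08,0]]]'
python3 -m jog '[[[-1,0.008,0.027,0,0],[-1,0.017,0.055,0,0],[-1,0.025,0.082,0,0],[-1,0.033,0.11,0,0],[-1,0.041,0.136,0,0]]]'
python3 -m jog '[[[-1,0.008,0.027,0,0],[-1,0.017,0.055,0,0],[-1,0.025,0.082,0,0],[-1,0.033,0.11,0,0],[-1,0.041,0.136,0,0]]]'
python3 -m jog '[[[-1,0,0,0,0],[-1,0,0,0,0],[-1,0,0,0,0]]]'
python3 - <<'E'
from h import *
snap('wrist','w3.png')
E
```

```text
time: 8.25
tool_pos: [0.5137, -0.1009, 0.1443]
tool_rot: [3.141, 0.001, 2.689]
contact_force: [-1.7, 0.5, 8.4]
opening: 0.0003
grip_force: 3.9
time: 8.67
tool_pos: [0.5145, -0.1012, 0.2261]
tool_rot: [3.141, 0.003, 2.689]
contact_force: [0.7, 0.2, -0.6]
opening: 0.0005
grip_force: 0.0
time: 9.08
tool_pos: [0.5361, 0.0408, 0.2231]
tool_rot: [-3.141, -0.001, 2.689]
contact_force: [1.1, 0.2, -0.4]
opening: 0.0004
grip_force: 0.0
time: 9.5
tool_pos: [0.5587, 0.1812, 0.2229]
tool_rot: [-3.141, -0.001, 2.689]
contact_force: [0.0, -0.8, 0.1]
opening: 0.0004
grip_force: 0.0
time: 9.75
tool_pos: [0.5586, 0.1792, 0.223]
tool_rot: [-3.141, -0.001, 2.689]
contact_force: [1.3, -0.4, -0.4]
opening: 0.0
grip_force: 0.0
```

View pics/w3.png

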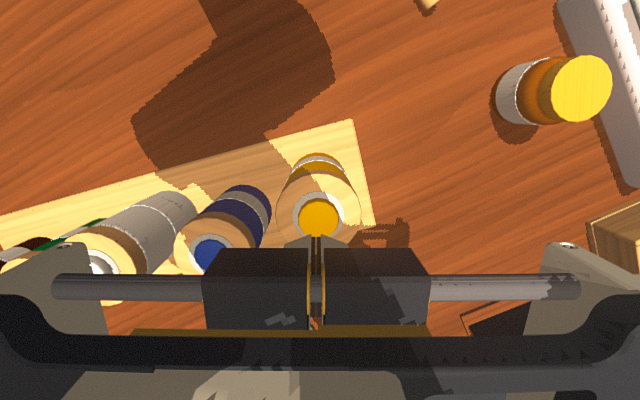

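The wrist view shows the yellow button centred near (318.5,218.5), just ahead of the tip. Blue and white are clear.

Run:
```python
from h import *
s=robot.observe();I=R.from_euler('xyz',s['tool_rot']).inv();uv=(318.5,218.5)
print(tri(ray('wrist',uv),ray('top',(259.1,180.4))));p=onz('wrist',uv,.162);print(p,I.apply(p-s['tool_pos']))
```

```text
(array([0.55993185, 0.18084782, 0.15630205]), [np.float64(0.0012142767902502067), np.float64(0.001214276790250317)])
[0.55909096 0.18237447 0.162     ] [0.00117882 0.00350481 0.06124407]
```

Yellow measures 0.156 m here against 0.162 m nominal. That is within the weak baseline, and the slow force-watched descent covers it either way. I correct 2 mm in y and descend.

```bash
python3 -m jog '[[[-1,0.001,0.002,0.012,0],[-1,0.001,0.002,0.024,0],[-1,0.001,0.002,0.036,0],[-1,0.001,0.002,0.044,0],[-1,0.001,0.002,0.046,0]]]'
python3 -m jog '[[[-1,0,0,0.001,0],[-1,0,0,0.002,0],[-1,0,0,0.003,0],[-1,0,0,0.004,0],[-1,0,0,0.005,0]]]'
python3 -m jog '[[[-1,0,0,0.001,0],[-1,0,0,0.002,0],[-1,0,0,0.003,0],[-1,0,0,0.004,0],[-1,0,0,0.005,0]]]'
```

```text
time: 10.22
tool_pos: [0.5582, 0.1806, 0.1763]
tool_rot: [-3.14, -0.002, 2.687]
contact_force: [-0.7, -0.2, 0.2]
opening: 0.0006
grip_force: 0.0
time: 10.63
tool_pos: [0.559, 0.1819, 0.1731]
tool_rot: [3.141, 0.001, 2.689]
contact_force: [-0.2, -0.5, -0.4]
opening: 0.0006
grip_force: 0.0
time: 11.05
tool_pos: [0.5589, 0.1819, 0.168]
tool_rot: [3.141, 0.0, 2.689]
contact_force: [-0.7, -0.0, 2.6]
opening: 0.0005
grip_force: 1.6
```

```bash
python3 -m jog '[[[-1,0,0,0.001,0],[-1,0,0,0.002,0],[-1,0,0,0.003,0],[-1,0,0,0.004,0],[-1,0,0,0.005,0]]]'
python3 -m jog '[[[-1,0,0,0.001,0],[-1,0,0,0.0015,0],[-1,0,0,0.002,0],[-1,0,0,0.002,0]]]'
python3 -m jog '[[[-1,0,0,0.0005,0],[-1,0,0,0.001,0],[-1,0,0,0.001,0]]]'
```

```text
time: 11.47
tool_pos: [0.5589, 0.1819, 0.1627]
tool_rot: [3.141, 0.0, 2.689]
contact_force: [-0.5, -0.5, 2.5]
opening: 0.0004
grip_force: 1.6
time: 11.8
tool_pos: [0.5589, 0.1819, 0.1609]
tool_rot: [3.141, 0.0, 2.689]
contact_force: [-0.4, 0.6, 4.1]
opening: 0.0004
grip_force: 2.2
time: 12.05
tool_pos: [0.559, 0.1819, 0.1605]
tool_rot: [3.141, 0.001, 2.689]
contact_force: [-3.2, -0.7, 8.8]
opening: 0.0003
grip_force: 4.1
```

Yellow is on its stop. I retract and check.

```bash
python3 -m jog '[[[-1,0,0,-0.006,0],[-1,0,0,-0.025,0],[-1,0,0,-0.05,0],[-1,0,0,-0.08,0],[-1,0,0,-0.1,0]]]'
python3 -m jog '[[[-1,0.03,0,-0.01,0],[-1,0.06,0,-0.02,0],[-1,0.09,0,-0.03,0],[-1,0.09,0,-0.03,0],[-1,0.09,0,-0.03,0]]]'
python3 - <<'E'
from h import *
b=snap('scene','s4.png')[130:270,210:420]
cv2.imwrite('pics/s4c.png',cv2.resize(b,(780,520),interpolation=2)[:,:,::-1])
E
```

```text
time: 12.47
tool_pos: [0.5593, 0.1818, 0.262]
tool_rot: [3.14, 0.002, 2.689]
contact_force: [0.9, 0.2, -0.5]
opening: 0.0007
grip_force: 0.0
time: 12.88
tool_pos: [0.4774, 0.2218, 0.2906]
tool_rot: [3.14, 0.002, 2.691]
contact_force: [0.1, -0.2, -0.3]
opening: 0.0006
grip_force: 0.0
```

View pics/s4c.png

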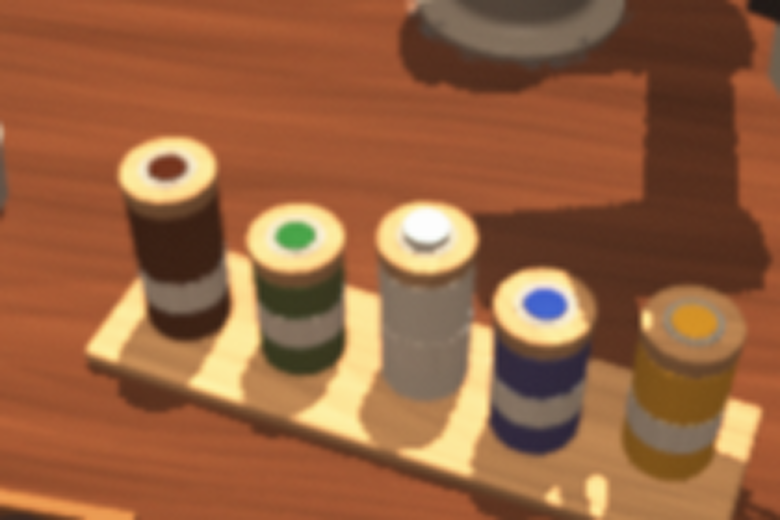

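The crop shows brown (168,168), green (296,236) and yellow (695,322) all flush like blue. White is still up, and all five canisters stand in place.

```bash
python3 -c "
from cell import robot
print(robot.hand_in())"
```

```text
the job is handed in; nothing more can be done
None
```

I pressed the brown, green and yellow buttons fully down in that order, each onto its stop at a measured 8–9 N, and handed the job in at about 13 s; the last picture shows white still up, blue still down and every canister in place, though the hand-in returned no verdict.

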